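Load a reel into a hinged guard, pin it and hold it shut

TASK

Put the orange-flanged reel of sealing film down over the upright spindle of the guard until it sits on the base plate, and let go of it; then swing the blue half of the guard shut and push the red-handled pin down through the two aligned holes until its collar sits on the blue lug. Finish by letting go of the pin and squeezing the guard's two ears, the blue and the grey, together between the fingers: the program ends while still holding that squeeze, with the reel, the pin and the guard staying as they are. Leave the dish, the marker, the crucible and the carton where they are.

Things in the scene. Friction and masses are not known exactly. Their poses are not given: they have to be found in the camera images.
- jig: The guard: aluminium base plate 124 x 204 x 12 mm fixed on the worktop. Origin on the worktop under the spindle's axis; z up, y along the plate's long side, which reaches 84 mm to +y and 120 mm to -y. Round the spindle: a fixed grey half-shell (+x side) and a swinging blue half-shell (the gate; -x side when shut); walls 5 mm, inner radius 40 mm, tops 42 mm above the worktop.
- spindle_foot (a point): On the spindle's axis at the base plate's top face, 12 mm above the worktop. The steel spindle is 14 mm thick, 54 mm tall above this point, its last 6 mm tapered to 7 mm.
- gate (a joint): Angle of the blue gate, rad: 0 = shut (stop), positive = swung open, clockwise seen from above (towards the guard's -x side), at most 1.4. It turns stiffly enough (0.05 N m) to stay where it is left.
- gate_hinge (a point): On the gate's upright hinge axis, 42 mm above the worktop; at x 0, y +55 mm in the guard's frame.
- gate_post (a point): Middle of the top of the gate's handle: an upright black round post 12 mm thick, standing free 42 to 84 mm above the worktop on the gate's outer belly, 76 mm from the hinge axis. Moves with the gate; shut, it is at x -52 mm, y 0 in the guard's frame. Pinch or push it to swing the gate.
- gate_hole (a point): Centre of the upper mouth of the 13 mm hole (1.5 mm chamfer) in the blue lug, which is 30 x 36 mm and lies 34 to 44 mm above the worktop. Moves with the gate, 117 mm from the hinge axis; shut, it is at x 0, y -62 mm in the guard's frame, over the same hole in the fixed grey lug (12 to 32 mm above the worktop), which ends on the base plate.
- ears_top (a point): Midway between the tops of the two ears when the gate is shut, 55 mm above the worktop, at x 0, y -98 mm in the guard's frame. Fixed to the guard.
- ear_fixed (a point): Grey squeeze ear: upright block 13 mm thick (x) x 22 mm (y), from the base plate up to 55 mm above the worktop. This point is the middle of its top face. Shut, the two ears stand side by side with a 2 mm gap, 28 mm over both along the guard's x; fingers coming from above take both between them.
- ear_gate (a point): Blue squeeze ear on the gate's free end: upright block 13 mm thick (x of the gate) x 22 mm, 26 to 55 mm above the worktop. This point is the middle of its top face; moves with the gate.
- reel: Loose reel, 120 g nominal, upright on the worktop, 64 mm tall: orange flanges 66 mm wide, white wound film 58 mm, and above the upper flange (32 mm over its underside) an orange hub collar 28 mm wide, up to 64 mm: grasp it there. Through bore 19 mm. Origin at the centre of its underside, z up.
- reel_top (a point): Centre of the reel's top rim, 64 mm above its underside.
- park: Grey plastic parking block 50 x 50 x 34 mm fixed to the worktop, with an upright 14 mm through hole in which the pin stands at first. Origin at the centre of its underside.
- pin: Loose locking pin, 40 g nominal, 68 mm long, upright in the parking block with its collar on the block's top: steel shank 10 mm thick and 30 mm long, its lowest 5 mm tapered to 6 mm; collar 20 mm wide and 4 mm thick; red round handle 14 mm thick and 34 mm long. Origin at the tip of the shank, z up towards the handle.
- pin_collar (a point): On the pin's axis at the underside of its collar, 30 mm above the tip.
- pin_top (a point): Centre of the top of the pin's red handle, 68 mm above the tip.
- oven_corner (a point): Obstacle: upper front left corner of the fixed grey oven at the right of the worktop, 282 mm tall, which reaches 240 mm to -y and 330 mm to +x from here; its door handle stands out up to 50 mm towards -x. Pass in front of it or above it. Bottles, a beaker, a flask, boxes and a balance stand fixed along the back, none nearer than x = 0.55.
- petri: Bystander: shallow dish 61 mm wide, 16 mm high; origin at its underside.
- marker: Bystander: marker with blue cap, 132 mm long along its y, 18 mm high, lying; origin at its underside.
- crucible: Bystander: small white porcelain crucible 44 mm wide, 35 mm high; origin at its underside.
- carton: Bystander: small blue carton 45 x 70 x 24 mm; origin at its underside.

How it is judged:
On the way, in this order (a step that is already met when the one before it is completed fails the run):
1. the reel sits on the base plate over the spindle, let go (z of reel in the frame of spindle_foot below 0.004 m and horizontal distance between reel and spindle_foot below 0.005 m and angle between reel's own z axis and vertical below 0.08 rad and contact force between the fingers and reel below 0.3 N), for 0.2 s.
2. the gate is shut round the mounted reel (z of reel in the frame of spindle_foot below 0.004 m and horizontal distance between reel and spindle_foot below 0.005 m and angle between reel's own z axis and vertical below 0.08 rad and value of joint gate below 0.03 rad), for 0.2 s.
3. the pin is home through both lugs (all of step 2 and z of pin_collar in the frame of gate_hole below 0.0025 m and horizontal distance between pin_collar and gate_hole below 0.004 m and angle between pin's own z axis and vertical below 0.1 rad), for 0.2 s.
At the end, for the whole second after the job is handed in: Reel on the plate (4 mm) over the spindle (5 mm), upright (0.08 rad); gate under 0.03 rad; pin through both lugs, collar within 2.5 mm of the blue lug, 4 mm of the hole axis, upright (0.1 rad); reel and pin let go; fingers press each ear with over 4 N (all of step 3 and contact force between the fingers and reel below 0.3 N and contact force between the fingers and pin below 0.3 N and contact force between the fingers and gate_c0 above 4 N and contact force between the fingers and jig_c0 above 4 N); the arm keeps its last pose, push and grip.
It fails at once if the petri is moved by more than 30 mm (distance of petri from where it was at the start of the episode above 0.03 m).
It fails at once if the marker is moved by more than 30 mm (distance of marker from where it was at the start of the episode above 0.03 m).
It fails at once if the crucible is moved by more than 30 mm (distance of crucible from where it was at the start of the episode above 0.03 m).
It fails at once if the carton is moved by more than 30 mm (distance of carton from where it was at the start of the episode above 0.03 m).
It also fails if it takes over 61 s, if anything falls off the work surface, if the arm or the gripper's body presses on something with over 40 N, if the wrist force passes 120 N, or if a joint passes its speed limit or range.

ROBOT

A 7-joint arm with a two-finger parallel gripper is mounted at the origin on a cart in front of the work surface, level with it; the furniture and walls round the work are solid. World frame = base frame: x ahead of the robot, y to its left, z up, the work surface at z = 0. Lengths are in m, angles in rad, forces in N, time in s.
With the tool pointing down it reaches from about 0.4 to 0.875 m from the base axis. Payload 19.3 kg.
Tool frame: the origin (TCP) lies at the very end of the fingers, on their centre line; the grasp point (between the pads) lies 19 mm behind it; z points along the fingers, y is the line along which they close (so a half turn about z gives the same grasp; the last joint's range is limited). The gripper opens to 85 mm and grips with 20 to 120 N. Pads are 22 mm wide; open, the fingers measure 114 mm over their backs; the gripper's body (76 mm by 85 mm) begins 54 mm behind the grasp point. The pads swing forward as they close: fully open they stand 13 mm farther back than shut.
Start: joints at [1.116, 0.521, -0.036, 1.599, 0.021, 1.021, -0.113], TCP at [0.235, -0.579, 0.231] pointing down, gripper open.
Joint ranges: [-2.91, 2.91], [-0.3, 2.13], [-1.5, 1.42], [0.17, 2.43], [-1.26, 4.41], [0.16, 1.93], [-2.52, 2.52]. Speed limits (rad/s): [1.89, 1.89, 2.39, 2.39, 3.01, 3.01, 3.01].

INTERFACE

Orientations are given as [roll, pitch, yaw] about the fixed x, y, z axes, in that order (R = Rz(yaw) Ry(pitch) Rx(roll)).
In Python, from workcell import bot gives the robot as it stands. The module is installed in compiled form; this text tells all that it offers.
- The arm moves only by the tool apply_moves, never from a script. Its arguments are lists of equal length, an entry for each row: "claw": the finger opening in m, from 0 to 0.0854; "xyz": the shift along the tool's x, y, z in m, a list of three; "twist": the turn, a rotation vector about the tool's x, y, z in rad, a list of three. A call has 1 to 20 rows; each row shifts and turns the commanded pose from where the row before left it, along the tool's axes as they then stand; what a row does not reach is not made up. A row lasts 1/10 s, in which the tool goes at most 50 mm and 8.59 degrees, less where a joint would pass 70% of its speed; a pose out of reach is approached as far as the arm can. A call with a gripper value outside its range is refused whole. The fingers move at their own pace and stop on an object; "force" is the grip in N (left out, the last holds). Time passes only in rows, so rows that do not move let the fingers close. It gives the time, the measured TCP pose, the force, the opening and the grip force at its end, in the units of the state.
- bot.observe(): the state, without advancing time (a new reading comes with each control period).
- bot.grab_frame(name): name is "side" or "top" or "wrist"; returns a dict with "img" (400x640x3 uint8, red, green, blue), "vfov" (degrees; the focal length in pixels is half the picture's height over the tangent of half this angle, whatever the lens; pixels are square), "cx", "cy" (the principal point, pixels), "distortion" ([k1, k2, p1, p2, k3] as OpenCV has them; the pictures are not rectified), "view" (4x4, takes a point from world to camera coordinates). Camera axes: x right, y up, looking along -z (the intrinsics and any distortion apply to the point x, -y, -z); pixel columns grow to the right and rows downward; lengths in m; the calibration is good to about 2 mm. A picture is of the moment at which its call begins. There is no depth.
- bot.job_done(): hands the job in; it is judged then, once.
Trained networks look in the newest picture that a camera, given by its name, has taken for a name from the list of things; names that differ only in an ending like _2 or _b are one class to them, and where a whole thing is asked for, a point or a joint stands for the part that bears it (a point fixed in the world has none). Each returns a list of dicts, best first, with "score" (0 to 1); they miss things now and then, are a little off and sometimes report something else, mostly with a low value. They report only what shows in the picture. A call takes as long as a camera call.
- bot.find_in(camera, query): "position" ([x, y, z] in m, in world coordinates, good to about 4 mm: the middle of the surface that is visible of it).
The state is a dict: "clock": time; "qpos": joint angles; "qd": joint speeds; "joint_efforts": joint torques, N m; "position": TCP position; "tool_rot": TCP orientation; "force": force on the tool from outside, world axes, zero at the start; "moment": the same for the moment, N m; "grip_width": finger opening in m; "finger_force": force on a finger pad.
Only numpy, scipy, OpenCV 4.12 (cv2) and the standard library are available. Lean on these libraries where they do the work, as an engineer would, in place of code of your own. Each camera call takes 0.05 s, during which the arm holds its last target. There are 200 camera calls.

## Working session

There is one attempt and no reset: what is moved stays moved. The work goes in short steps, Python scripts to look and compute and a tool call to move; the robot and the scene stay as the last step left them, time stands still between calls to the robot, and variables do not carry over. Pictures are saved under pics/ and viewed, at most 10 in all, crops included, and the job is handed in when it is done.

Besides the shell and the picture viewer there is one more tool, called after "Emit:" as name(argument=value, ...), one argument or row to a line, values as JSON. apply_moves: Moves the arm, as the interface text tells. Its arguments: {"type":"object","properties":{"claw":{"type":"array"},"xyz":{"type":"array"},"twist":{"type":"array"},"force":{"type":"number"}},"required":["claw","xyz","twist"]}

```bash
mkdir -p pics; cat > h.py <<'E'
import numpy as np, cv2
from workcell import bot
def cam(n):
    f=bot.grab_frame(n); return f
def K(f):
    fl=200/np.tan(np.radians(f["vfov"])/2)
    return np.array([[fl,0,f["cx"]],[0,fl,f["cy"]],[0,0,1.]])
def proj(f,P):
    P=np.atleast_2d(P); V=np.array(f["view"]); c=P@V[:3,:3].T+V[:3,3]
    c=c*[1,-1,-1]
    return cv2.projectPoints(c,np.zeros(3),np.zeros(3),K(f),np.array(f["distortion"],float))[0][:,0]
def onz(f,uv,z):
    u=cv2.undistortPoints(np.array([[uv]],float),K(f),np.array(f["distortion"],float))[0,0]
    V=np.array(f["view"]);R=V[:3,:3];o=-R.T@V[:3,3]
    d=R.T@np.array([u[0],-u[1],-1.]); return o+d*(z-o[2])/d[2]
def save(f,n): cv2.imwrite("pics/"+n,f["img"][:,:,::-1])
E
python3 - <<'E'
from h import *
s=bot.observe(); print(s["clock"],s["position"],s["tool_rot"],s["grip_width"])
for c in ["top","side"]:
    f=cam(c); save(f,c+"0.png")
    for q in ["jig","spindle_foot","gate_hinge","gate_post","gate_hole","ear_fixed","ear_gate","reel","reel_top","park","pin","pin_top","oven_corner","petri","marker","crucible","carton"]:
        r=bot.find_in(c,q)
        print(c,q,[(np.round(x["position"],3).tolist(),round(x["score"],2)) for x in r[:2]])
print(bot.observe()["clock"])
E
```

```text
0.0 [ 0.23446153 -0.57899171  0.23072682] [-3.14043235e+00  7.33689519e-05  3.84767362e-01] 0.08542583512253216
top jig []
top spindle_foot []
top gate_hinge []
top gate_post []
top gate_hole []
top ear_fixed []
top ear_gate []
top reel []
top reel_top []
top park []
top pin []
top pin_top []Traceback (most recent call last):
  File "<stdin>", line 6, in <module>
ValueError: it knows: carton, crucible, ear_fixed, ear_gate, ears_top, gate, gate_hinge, gate_hole, gate_post, jig, marker, park, petri, pin, pin_collar, pin_top, reel, reel_top, spindle_foot
```

```bash
python3 - <<'E'
from h import *
print(bot.observe()["clock"])
f=cam("side"); save(f,"side0.png")
for q in ["jig","spindle_foot","gate_hinge","gate_post","gate_hole","ear_fixed","ear_gate","reel_top","park","pin_top"]:
        r=bot.find_in("side",q)
        print(q,[(np.round(x["position"],3).tolist(),round(x["score"],2)) for x in r[:2]])
print(bot.observe()["clock"])
E
```

```text
0.65
jig [([0.536, 0.084, 0.012], 0.8)]
spindle_foot [([0.537, 0.084, 0.013], 0.6)]
gate_hinge [([0.536, 0.087, 0.011], 0.8), ([0.499, -0.238, 0.029], 0.15)]
gate_post [([0.467, 0.114, 0.039], 0.68), ([0.453, 0.307, 0.038], 0.2)]
gate_hole [([0.463, 0.116, 0.043], 0.87), ([0.532, 0.09, 0.012], 0.24)]
ear_fixed [([0.538, 0.09, 0.013], 0.62)]
ear_gate [([0.463, 0.117, 0.046], 0.88), ([0.402, -0.428, 0.02], 0.56)]
reel_top [([0.452, 0.311, 0.031], 0.62)]
park [([0.499, -0.238, 0.03], 0.46)]
pin_top []
1.2
```

View pics/top0.png

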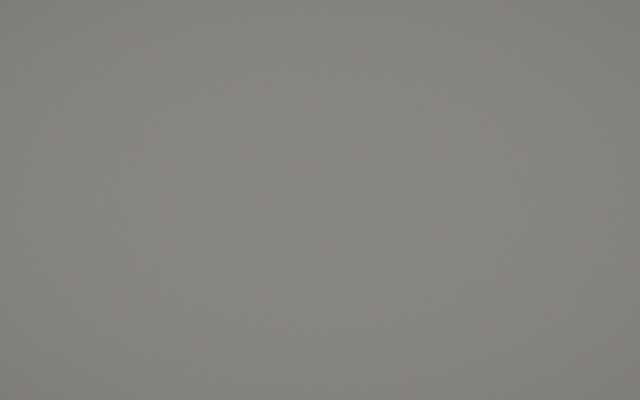

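View pics/side0.png

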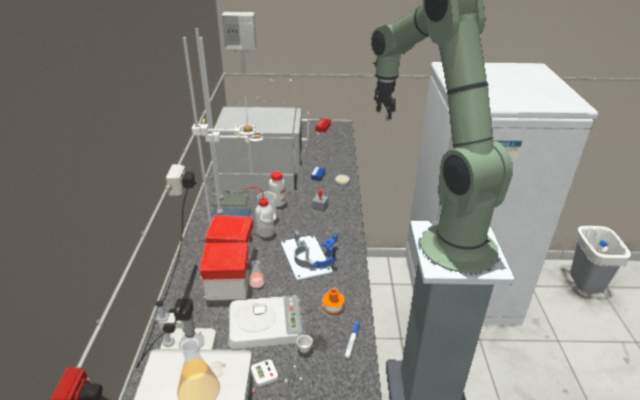

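Emit:
apply_moves(
  claw=[0.085,0.085,0.085,0.085,0.085,0.085,0.085,0.085,0.085,0.085,0.085,0.085,0.085,0.085],
  xyz=[
    [0,0,0],
    [0,0,0],
    [0,0,0],
    [0,0,0],
    [0.026,-0.036,-0.007],
    [0.026,-0.036,-0.007],
    [0.026,-0.036,-0.007],
    [0.026,-0.036,-0.007],
    [0.026,-0.036,-0.007],
    [0.026,-0.036,-0.007],
    [0.026,-0.036,-0.007],
    [0.026,-0.036,-0.007],
    [0.026,-0.036,-0.007],
    [0,0,0],
  ],
  twist=[
    [0,0,0.0962],
    [0,0,0.0962],
    [0,0,0.0962],
    [0,0,0.0962],
    [0,0,0],
    [0,0,0],
    [0,0,0],
    [0,0,0],
    [0,0,0],
    [0,0,0],
    [0,0,0],
    [0,0,0],
    [0,0,0],
    [0,0,0],
  ],
)

```text
clock: 2.6
position: [0.4723, -0.2501, 0.2952]
tool_rot: [-3.14, -0.003, 0.007]
force: [-0.1, -0.4, -0.3]
grip_width: 0.0853
finger_force: 0.0
```

```bash
python3 - <<'E'
from h import *
s=bot.observe(); print(s["clock"],s["position"],s["tool_rot"],s["qpos"])
f=cam("wrist"); save(f,"w1.png")
V=np.array(f["view"]);print(-V[:3,:3].T@V[:3,3],V[:3,:3].round(2).tolist(),f["vfov"],f["distortion"])
for q in ["park","pin_top","pin"]:
        r=bot.find_in("wrist",q)
        print(q,[(np.round(x["position"],3).tolist(),round(x["score"],2)) for x in r[:2]])
E
```

```text
2.6 [ 0.47225258 -0.25011338  0.29521388] [-3.14030366e+00 -2.62870180e-03  7.33797617e-03] [ 0.43159959  0.3105733  -0.06946457  1.75863038  0.02170888  1.07121096
 -1.20836958]
[ 0.5456371  -0.25003068  0.43679682] [[0.01, -1.0, -0.0], [0.96, 0.01, -0.29], [0.29, 0.0, 0.96]] 58.62973790538136 [0.01783807 0.         0.         0.         0.        ]
park [([0.5, -0.255, 0.036], 0.69)]
pin_top [([0.499, -0.254, 0.075], 0.55)]
pin [([0.5, -0.247, 0.072], 0.81), ([0.541, 0.029, 0.012], 0.32)]
```

Emit:
apply_moves(
  claw=[0.085,0.085,0.085,0.085,0.085,0.085,0.085,0.085,0.085],
  xyz=[
    [0.004,-0.041,0],
    [0.004,-0.041,0],
    [0.004,-0.041,0],
    [0.004,-0.041,0],
    [0.004,-0.041,0],
    [0.004,-0.041,0],
    [0.004,-0.041,0],
    [0.004,-0.041,0],
    [0,0,0],
  ],
  twist=[
    [0,0,0],
    [0,0,0],
    [0,0,0],
    [0,0,0],
    [0,0,0],
    [0,0,0],
    [0,0,0],
    [0,0,0],
    [0,0,0],
  ],
)

```text
clock: 3.7
position: [0.5006, 0.0769, 0.2942]
tool_rot: [-3.14, 0.0, 0.004]
force: [0.1, -0.3, 0.3]
grip_width: 0.0852
finger_force: 0.0
```

```bash
python3 - <<'E'
from h import *
s=bot.observe(); print(s["clock"],s["position"],s["tool_rot"],s["qpos"])
f=cam("wrist"); save(f,"w2.png"); np.save("w2.npy",f,allow_pickle=True)
for q in ["spindle_foot","gate_hinge","gate_post","gate_hole","ear_fixed","ear_gate","reel_top","reel"]:
        r=bot.find_in("wrist",q)
        print(q,[(np.round(x["position"],3).tolist(),round(x["score"],2)) for x in r[:2]])
E
```

```text
3.7 [0.50061533 0.07686583 0.29418429] [-3.13984786e+00  5.38368518e-05  4.40858760e-03] [-0.06666246  0.2729351  -0.24960199  1.81849936  0.07451906  1.05893781
 -1.91029193]
spindle_foot []
gate_hinge [([0.545, 0.067, 0.01], 0.76)]
gate_post [([0.457, 0.064, 0.037], 0.84)]
gate_hole [([0.46, 0.066, 0.04], 0.9)]
ear_fixed [([0.549, 0.066, 0.012], 0.82)]
ear_gate [([0.464, 0.059, 0.045], 0.73)]
reel_top []
reel [([0.46, 0.286, 0.029], 0.61), ([0.498, -0.248, 0.059], 0.21)]
```

View pics/w2.png

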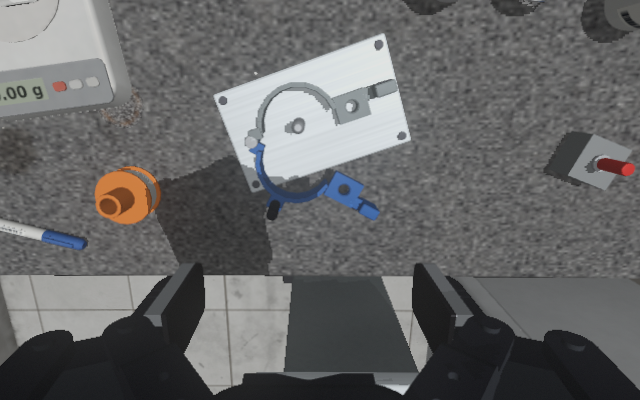

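```bash
python3 - <<'E'
from h import *
from scipy.optimize import least_squares
f=np.load("w2.npy",allow_pickle=True).item()
c=np.array([[215,96],[385,34],[410,138],[254,192]],float)
L=np.array([[62,84],[62,-120],[-62,-120],[-62,84]])/1e3
w=np.array([onz(f,p,.012)[:2] for p in c])
def T(p,q): 
    R=np.array([[np.cos(p[2]),-np.sin(p[2])],[np.sin(p[2]),np.cos(p[2])]]); return q@R.T+p[:2]
r=least_squares(lambda p:(T(p,L)-w).ravel(),[.54,.08,.3]); print(r.x,(T(r.x,L)-w).round(4).tolist())
np.save("jig.npy",r.x)
P=lambda x,y,z:[*T(r.x,np.array([[x,y]]))[0],z]
print("ears",P(0,-.098,.055))
pts=[P(0,0,.012),P(0,0,.066),P(0,.055,.042)]
for q in pts: print(proj(f,q))
print("post",onz(f,(275,204),.084),"hole",onz(f,(344,189),.044),"reel",onz(f,(110,207),.064),"pin",onz(f,(628,170),.072))
im=f["img"][:,:,::-1]
a=cv2.resize(im[80:240,80:160],None,fx=3.5,fy=3.5,interpolation=2);b=cv2.resize(im[80:240,240:380],None,fx=3.5,fy=3.5,interpolation=2)
cv2.imwrite("pics/c2.png",np.hstack([a,b]))
E
```

```text
[0.53963558 0.08665619 0.33632434] [[0.0013, 0.003], [0.0035, -0.0006], [-0.0022, -0.0043], [-0.0026, 0.0019]]
ears [np.float64(0.5719774976052029), np.float64(-0.005853269181014295), 0.055]
[[300.0241588  123.02575629]]
[[298.78141038 127.45692759]]
[[252.18220623 141.89897154]]
post [0.4633008  0.11099911 0.084     ] hole [0.46899509 0.03599471 0.044     ] reel [0.45256436 0.29305537 0.064     ] pin [ 0.49808204 -0.25066472  0.072     ]
```

View pics/c2.png

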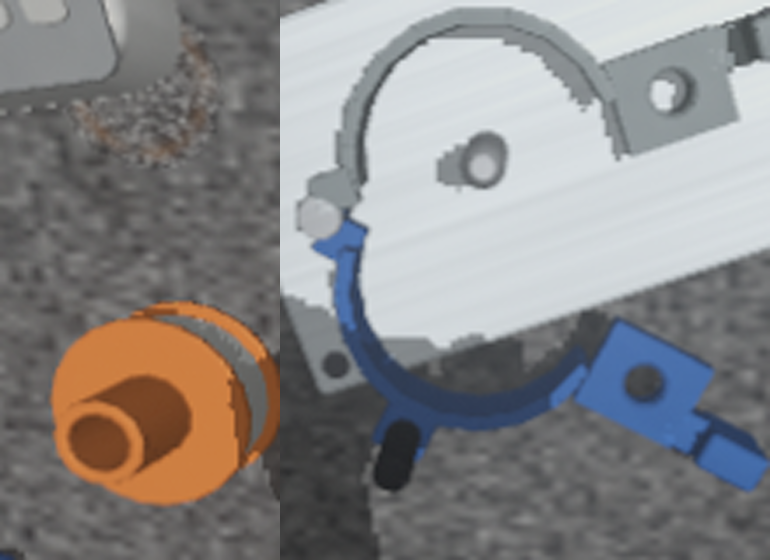

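Emit:
apply_moves(
  claw=[0.085,0.085,0.085,0.085,0.085,0.085,0.085,0.085,0.085,0.085,0.085,0.085,0.085,0.085,0.085,0.085,0.085,0.085,0.085,0.085],
  xyz=[
    [0,0,0],
    [0,0,0],
    [0,0,0],
    [0,0,0],
    [0,0,0],
    [0,0,0],
    [0,0,0],
    [0,0,0],
    [0,0,0],
    [0,0,0],
    [0,0,0],
    [0,0,0],
    [0,0,0],
    [0.0366,0.0043,0.0223],
    [0.0366,0.0043,0.0223],
    [0.0366,0.0043,0.0223],
    [0.0366,0.0043,0.0223],
    [0.0366,0.0043,0.0223],
    [0.0366,0.0043,0.0223],
    [0,0,0],
  ],
  twist=[
    [0,0,-0.1464],
    [0,0,-0.1464],
    [0,0,-0.1464],
    [0,0,-0.1464],
    [0,0,-0.1464],
    [0,0,-0.1464],
    [0,0,-0.1464],
    [0,0,-0.1464],
    [0,0,-0.1464],
    [0,0,-0.1464],
    [0,0,-0.1464],
    [0,0,-0.1464],
    [0,0,-0.1464],
    [0,0,0],
    [0,0,0],
    [0,0,0],
    [0,0,0],
    [0,0,0],
    [0,0,0],
    [0,0,0],
  ],
)

```text
clock: 6.15
position: [0.4506, 0.2927, 0.1582]
tool_rot: [-3.139, -0.002, 1.909]
force: [-0.2, -0.4, 0.3]
grip_width: 0.0852
finger_force: 0.0
```

```bash
cat >> h.py <<'E'
def totool(s,P,yaw=1.907):
    "tool shift from measured TCP to world P, plus tilt fix"
    from scipy.spatial.transform import Rotation as Ro
    R=Ro.from_euler("xyz",s["tool_rot"]); T=Ro.from_euler("xyz",[np.pi,0,yaw])
    return R.inv().apply(np.array(P)-s["position"]).round(4),(R.inv()*T).as_rotvec().round(4)
E
python3 - <<'E'
from h import *
s=bot.observe(); print(s["clock"],s["position"],s["tool_rot"],s["qpos"])
f=cam("wrist"); save(f,"w3.png")
for q in ["reel_top","reel"]:
        r=bot.find_in("wrist",q)
        print(q,[(np.round(x["position"],3).tolist(),round(x["score"],2)) for x in r[:2]])
# hub top: orange blob overlay prediction
print(proj(f,[[.4525,.293,.064],[.4525,.293,.032]]))
print(totool(s,[.4525,.293,.036]))
E
```

```text
6.15 [0.45056263 0.29269473 0.1581818 ] [-3.13852593e+00 -1.86624191e-03  1.90868094e+00] [-0.2649926   0.53168622 -0.57181634  1.87778032  0.37250812  0.84196758
 -0.68870568]
reel_top [([0.447, 0.3, 0.035], 0.84), ([0.511, 0.142, 0.013], 0.56)]
reel [([0.451, 0.299, 0.029], 0.57)]
[[312.30493618 205.04743712]
 [311.96032879 192.67695369]]
(array([-0.0006,  0.0023,  0.1222]), array([-0.0031, -0.0019,  0.0017]))
```

View pics/w3.png

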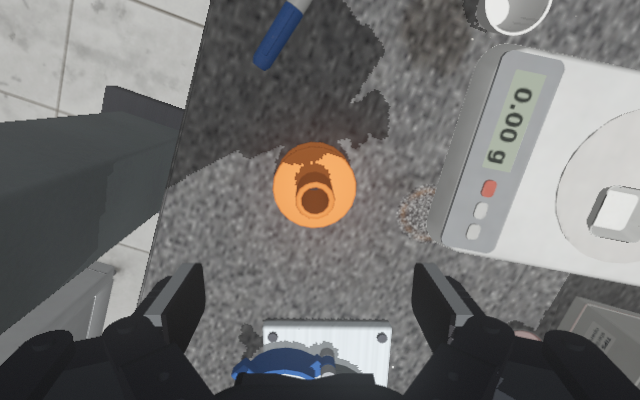

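Emit:
apply_moves(
  claw=[0.07,0.07,0.07,0.07,0.07,0.025,0.02,0.02,0.02,0.02,0.02],
  xyz=[
    [0.0028,0.004,0.024],
    [0,0,0.035],
    [0,0,0.035],
    [0,0,0.028],
    [0,0,0],
    [0,0,0],
    [0,0,0],
    [0,0,0],
    [0,0,0],
    [0,0,0],
    [0,0,0],
  ],
  twist=[
    [-0.003,-0.002,-0.002],
    [0,0,0],
    [0,0,0],
    [0,0,0],
    [0,0,0],
    [0,0,0],
    [0,0,0],
    [0,0,0],
    [0,0,0],
    [0,0,0],
    [0,0,0],
  ],
  force=35,
)

```text
clock: 7.4
position: [0.4575, 0.2927, 0.0402]
tool_rot: [3.136, 0.002, 1.905]
force: [-2.2, -2.9, 13.2]
grip_width: 0.0274
finger_force: 33.6
```

Emit:
apply_moves(
  claw=[0.02,0.02,0.02,0.02,0.02],
  xyz=[
    [0,0,-0.02],
    [0,0,-0.04],
    [0,0,-0.04],
    [0,0,-0.02],
    [0,0,0],
  ],
  twist=[
    [0,0,0],
    [0,0,0],
    [0,0,0],
    [0,0,0],
    [0,0,0],
  ],
)

```text
clock: 7.9
position: [0.4575, 0.2933, 0.1621]
tool_rot: [3.133, 0.001, 1.905]
force: [-0.5, 1.4, -1.2]
grip_width: 0.0269
finger_force: 35.1
```

```bash
python3 - <<'E'
from h import *
s=bot.observe(); print(s["clock"],s["position"],s["tool_rot"],s["force"],s["grip_width"])
f=cam("wrist"); save(f,"w4.png")
from scipy.spatial.transform import Rotation as Ro
R=Ro.from_euler("xyz",s["tool_rot"])
for dz in (.04,-.024,.008): print(dz,proj(f,s["position"]+R.apply([0,0,dz])))
j=np.load("jig.npy")
print(totool(s,[j[0],j[1],s["position"][2]]))
E
```

```text
7.9 [0.4574821  0.29334159 0.16210365] [3.13312718e+00 1.09896978e-03 1.90455043e+00] [-0.46246992  1.35770737 -1.23632415] 0.026875597959270726
0.04 [[309.42601503 234.14605233]]
-0.024 [[310.06681831 299.1381892 ]]
0.008 [[309.68644699 260.57493641]]
(array([-0.2222,  0.0099,  0.0003]), array([ 0.0085,  0.0011, -0.0024]))
```

View pics/w4.png

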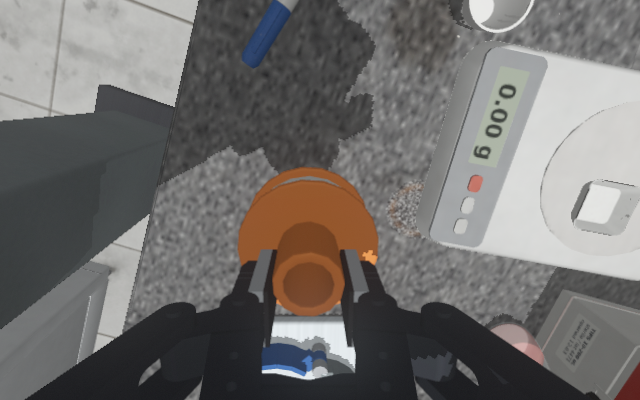

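```bash
cat >> h.py <<'E'
from scipy.spatial.transform import Rotation as Ro
def circ(f,s,dx,dy,tx,ty,z0,h,r):
    "project reel circle; reel pose in tool frame: bottom centre on axis, h above bottom; z0 = bottom's tool z"
    R=Ro.from_euler("xyz",s["tool_rot"]); a=np.linspace(0,2*np.pi,73)
    p=np.c_[r*np.cos(a),r*np.sin(a),np.full(73,-h)]
    p=Ro.from_rotvec([tx,ty,0]).apply(p+[0,0,.045])-[0,0,.045]+[dx,dy,z0]
    return proj(f,R.apply(p)+s["position"])
def overlay(f,s,par,name,box,k):
    x0,y0,x1,y1=box; im=cv2.resize(np.ascontiguousarray(f["img"][y0:y1,x0:x1,::-1]),None,fx=k,fy=k,interpolation=2)
    for h,r in [(.064,.014),(.064,.0095),(.032,.033),(0,.033)]:
        q=(circ(f,s,*par,h,r)-[x0,y0])*k
        cv2.polylines(im,[q.round().astype(int)],True,(0,255,0),1)
    cv2.imwrite("pics/"+name,im)
E
python3 - <<'E'
from h import *
s=bot.observe(); f=cam("wrist")
np.save("w4.npy",dict(f=f,s=s),allow_pickle=True)
overlay(f,s,(.0055,-.0005,0,0,.040),"o4.png",(220,150,400,330),3)
E
```

```text
(no output)
```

View pics/o4.png

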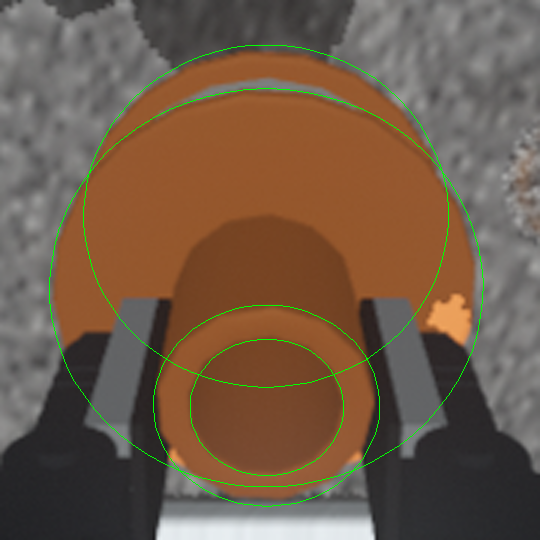

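```bash
python3 - <<'E'
from h import *
from scipy.optimize import least_squares
d=np.load("w4.npy",allow_pickle=True).item(); f,s=d["f"],d["s"]
def res(p):
    out=[]
    for (h,r),(l,R_,t,b) in {(.064,.014):(158,374,308,498),(.032,.033):(53,475,92,None),(0,.033):(None,None,52,None)}.items():
        q=(circ(f,s,p[0],p[1],p[3],p[4],p[2],h,r)-[220,150])*3
        for v,e in ((l,q[:,0].min()),(R_,q[:,0].max()),(t,q[:,1].min()),(b,q[:,1].max())):
            if v is not None: out.append(e-v)
    return out
r=least_squares(res,[.005,0,.042,0,0],x_scale=[.01,.01,.01,.1,.1]);print(r.x.round(4),np.round(r.fun,1))
R=Ro.from_euler("xyz",s["tool_rot"])
for tz in (0,.045): print((s["position"]+R.apply(Ro.from_rotvec([r.x[3],r.x[4],0]).apply([0,0,.045-tz])-[0,0,.045]+[r.x[0],r.x[1],r.x[2]])).round(4))
print(R.as_matrix()[:,2])
E
```

```text
[ 0.0033 -0.0006  0.0446  0.0071  0.0069] [-0.9  0.9 -2.   1.1  0.7 -0.7  2.8 -2. ]
[0.4551 0.2959 0.1156]
[0.4552 0.2957 0.1606]
[ 6.41034833e-03  3.95172911e-04 -9.99979375e-01]
```

Emit:
apply_moves(
  claw=[0.02,0.02,0.02,0.02,0.02,0.02,0.02,0.02,0.02],
  xyz=[
    [-0.043,0.0015,0],
    [-0.043,0.0015,0],
    [-0.043,0.0015,0],
    [-0.043,0.0015,0],
    [-0.043,0.0015,0],
    [-0.043,0.0015,0],
    [-0.042,0.0015,0],
    [0,0,0],
    [0,0,0],
  ],
  twist=[
    [0.008,0.001,-0.002],
    [0,0,0],
    [0,0,0],
    [0,0,0],
    [0,0,0],
    [0,0,0],
    [0,0,0],
    [0,0,0],
    [0,0,0],
  ],
)

```text
clock: 8.9
position: [0.5644, 0.0121, 0.1575]
tool_rot: [-3.135, 0.0, 1.905]
force: [0.1, 0.7, -0.7]
grip_width: 0.0277
finger_force: 35.0
```

```bash
python3 - <<'E'
from h import *
s=bot.observe(); print(s["clock"],s["position"],s["tool_rot"],s["force"])
f=cam("wrist"); save(f,"w5.png");np.save("w5.npy",dict(f=f,s=s),allow_pickle=True)
j=np.load("jig.npy"); a=np.linspace(0,2*np.pi,40)
im=cv2.resize(np.ascontiguousarray(f["img"][:,:,::-1]),None,fx=1.25,fy=1.25,interpolation=2)
for h,r in [(.012,.007),(.060,.007),(.066,.0035)]:
    q=proj(f,np.c_[j[0]+r*np.cos(a),j[1]+r*np.sin(a),a*0+h]); print(q.mean(0)); cv2.polylines(im,[(q*1.25).astype(int)],True,(0,255,0),1)
cv2.imwrite("pics/o5.png",im)
E
```

```text
8.9 [0.56441287 0.01206837 0.15752029] [-3.13472128e+00  2.26014781e-04  1.90529504e+00] [ 0.07839796  0.71127801 -0.68647536]
[311.97689577  86.27253574]
[312.2575087   85.14502263]
[312.16731245  84.96574685]
```

View pics/o5.png

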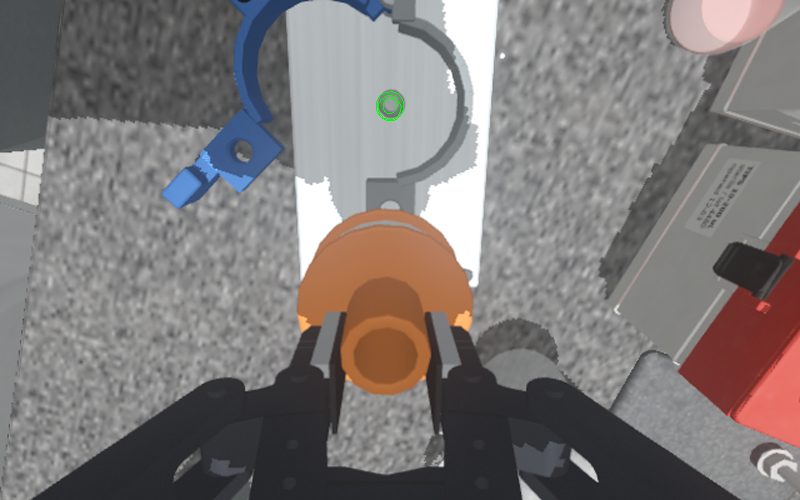

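Emit:
apply_moves(
  claw=[0.02,0.02,0.02,0.02,0.02,0.02,0.02,0.02,0.02,0.02],
  xyz=[
    [0.038,0.0014,0],
    [0.039,0.0014,0],
    [0,0,0],
    [0,0,0],
    [0,0,0.03],
    [0,0,0.01],
    [0,0,0.01],
    [0,0,0.01],
    [0,0,0.01],
    [0,0,0],
  ],
  twist=[
    [-0.007,0,-0.002],
    [0,0,0],
    [0,0,0],
    [0,0,0],
    [0,0,0],
    [0,0,0],
    [0,0,0],
    [0,0,0],
    [0,0,0],
    [0,0,0],
  ],
)

```text
clock: 9.95
position: [0.5418, 0.0863, 0.0877]
tool_rot: [3.141, 0.001, 1.909]
force: [0.6, -0.4, -1.7]
grip_width: 0.027
finger_force: 35.0
```

Emit:
apply_moves(
  claw=[0.02,0.02,0.02,0.02,0.02,0.02,0.02,0.02],
  xyz=[
    [0,0,0.01],
    [0,0,0.01],
    [0,0,0.008],
    [0,0,0.004],
    [0,0,0.003],
    [0,0,0.003],
    [0,0,0.002],
    [0,0,0],
  ],
  twist=[
    [0,0,0],
    [0,0,0],
    [0,0,0],
    [0,0,0],
    [0,0,0],
    [0,0,0],
    [0,0,0],
    [0,0,0],
  ],
)

```text
clock: 10.75
position: [0.5424, 0.0861, 0.0504]
tool_rot: [3.14, 0.003, 1.909]
force: [-14.4, -5.7, 37.7]
grip_width: 0.0275
finger_force: 40.4
```

Emit:
apply_moves(
  claw=[0.045,0.06,0.06,0.06,0.06,0.06,0.06,0.06],
  xyz=[
    [0,-0.001,-0.002],
    [0,-0.001,0],
    [0,0,0],
    [0,0,-0.02],
    [0,0,-0.04],
    [0,0,-0.04],
    [-0.02,0,-0.02],
    [0,0,0],
  ],
  twist=[
    [0,0,0],
    [0,0,0],
    [0,0,0],
    [0,0,0],
    [0,0,0],
    [0,0,0],
    [0,0,0],
    [0,0,0],
  ],
)

```text
clock: 11.55
position: [0.5488, 0.065, 0.1733]
tool_rot: [3.136, 0.003, 1.906]
force: [-0.5, -0.1, -1.1]
grip_width: 0.0601
finger_force: 0.0
```

```bash
python3 - <<'E'
from h import *
s=bot.observe(); print(s["clock"],s["position"],s["tool_rot"],s["force"])
f=cam("wrist"); np.save("w6.npy",dict(f=f,s=s),allow_pickle=True)
j=np.array([.540,.0885,.336]); a=np.linspace(0,2*np.pi,40)
c,n=np.cos(j[2]),np.sin(j[2]); P=lambda x,y,z:[j[0]+c*x-n*y,j[1]+n*x+c*y,z]
im=cv2.resize(np.ascontiguousarray(f["img"][:,:,::-1]),None,fx=1.25,fy=1.25,interpolation=2)
for h,r in [(.076,.014),(.044,.033),(.066,.0035)]:
    q=proj(f,np.c_[j[0]+r*np.cos(a),j[1]+r*np.sin(a),a*0+h]); cv2.polylines(im,[(q*1.25).astype(int)],True,(0,255,0),1)
h=np.array(P(0,.055,0))
for g in (.7,.8,.9):
  for (x,y,z) in [(0,-.117,.044),(-.052,-.055,.084)]:
    cg,sg=np.cos(-g),np.sin(-g); X,Y=cg*x-sg*y,sg*x+cg*y
    W=P(X,.055+Y,z); print(g,np.round(W,4)); u=proj(f,W)[0]*1.25; cv2.circle(im,tuple(u.astype(int)),2,(0,255,255),-1)
cv2.imwrite("pics/o6.png",im)
E
```

```text
11.55 [0.54880395 0.06500861 0.17326739] [3.13569086e+00 2.93129305e-03 1.90645299e+00] [-0.45246239 -0.13694935 -1.07087895]
0.7 [0.4802 0.0311 0.044 ]
0.7 [0.4537 0.1075 0.084 ]
0.8 [0.4695 0.0358 0.044 ]
0.8 [0.4507 0.1145 0.084 ]
0.9 [0.4593 0.0415 0.044 ]
0.9 [0.4485 0.1217 0.084 ]
```

View pics/o6.png

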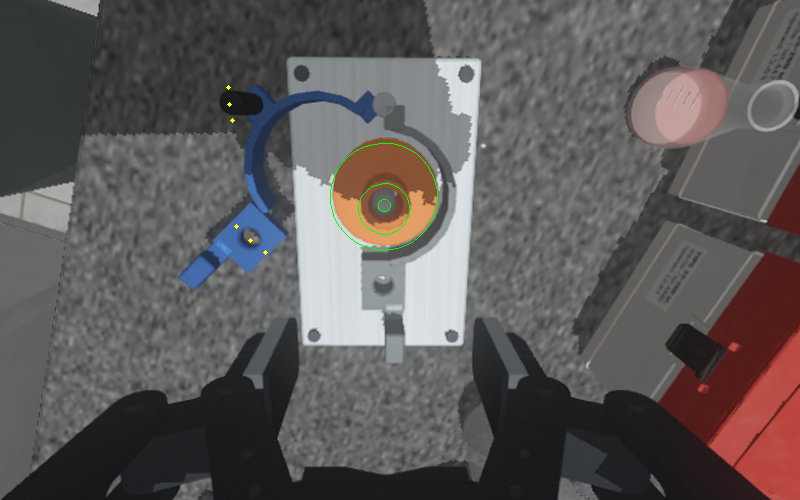

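Emit:
apply_moves(
  claw=[0.05,0.05,0.05,0.05,0.05,0.05,0.05,0.0,0.0,0.0,0.0,0.0,0.0],
  xyz=[
    [0.0264,-0.0254,0.015],
    [0.0264,-0.0254,0.015],
    [0.0264,-0.0254,0.015],
    [0,0,0],
    [0,0,0.034],
    [0,0,0.034],
    [0,0,0],
    [0,0,0],
    [0,0,0],
    [0,0,0],
    [0,0,0],
    [0,0,0],
    [0,0,0],
  ],
  twist=[
    [0.005,0.002,0],
    [0,0,0],
    [0,0,0],
    [0,0,0],
    [0,0,0],
    [0,0,0],
    [0,0,0],
    [0,0,0],
    [0,0,0],
    [0,0,0],
    [0,0,0],
    [0,0,0],
    [0,0,0],
  ],
  force=20,
)

```text
clock: 12.9
position: [0.4504, 0.1171, 0.0593]
tool_rot: [3.14, -0.002, 1.909]
force: [7.7, 3.0, -4.2]
grip_width: 0.0114
finger_force: 23.6
```

Emit:
apply_moves(
  claw=[0,0,0,0,0,0,0,0,0,0,0,0],
  xyz=[
    [-0.0076,0.0005,0],
    [-0.0075,0.0012,0],
    [-0.0073,0.002,0],
    [-0.0071,0.0027,0],
    [-0.0068,0.0034,0],
    [-0.0064,0.004,0],
    [-0.0059,0.0047,0],
    [-0.0055,0.0052,0],
    [-0.001,0.0011,0],
    [-0.001,0.0011,0],
    [0,0,0],
    [0,0,0],
  ],
  twist=[
    [0,0,0],
    [0,0,0],
    [0,0,0],
    [0,0,0],
    [0,0,0],
    [0,0,0],
    [0,0,0],
    [0,0,0],
    [0,0,0],
    [0,0,0],
    [0,0,0],
    [0,0,0],
  ],
)

```text
clock: 14.1
position: [0.4913, 0.0699, 0.0589]
tool_rot: [-3.137, 0.002, 1.907]
force: [-5.9, -9.9, 16.9]
grip_width: 0.011
finger_force: 25.9
```

Emit:
apply_moves(
  claw=[0,0,0.04,0.05,0.05,0.05,0.05,0.05,0.05,0.05],
  xyz=[
    [-0.001,0.001,0],
    [0,0,0],
    [0,0,0],
    [0,0,0],
    [0,0,-0.02],
    [0,0,-0.045],
    [0,0,-0.045],
    [-0.03,0.02,-0.02],
    [-0.03,0.02,0],
    [0,0,0],
  ],
  twist=[
    [0,0,0],
    [0,0,0],
    [0,0,0],
    [0,0,0],
    [0,0,0],
    [0,0,0],
    [0,0,0],
    [0,0,0],
    [0,0,0],
    [0,0,0],
  ],
)

```text
clock: 15.1
position: [0.5538, 0.0247, 0.1884]
tool_rot: [-3.141, 0.0, 1.904]
force: [-0.4, 0.4, -0.6]
grip_width: 0.0499
finger_force: 0.0
```

```bash
python3 - <<'E'
from h import *
s=bot.observe(); print(s["clock"],s["position"],s["tool_rot"],s["force"])
f=cam("wrist"); np.save("w7.npy",dict(f=f,s=s),allow_pickle=True)
j=np.array([.540,.0885,.336]); a=np.linspace(0,2*np.pi,40)
c,n=np.cos(j[2]),np.sin(j[2]); P=lambda x,y,z:[j[0]+c*x-n*y,j[1]+n*x+c*y,z]
k=3;x0,y0,x1,y1=200,60,440,260
im=cv2.resize(np.ascontiguousarray(f["img"][y0:y1,x0:x1,::-1]),None,fx=k,fy=k,interpolation=2)
for x,y,z,r in [(0,0,.076,.014),(0,0,.044,.033),(0,-.062,.044,.0065),(-.052,0,.084,.006)]:
    w=P(x,y,z);q=proj(f,np.c_[w[0]+r*np.cos(a),w[1]+r*np.sin(a),a*0+z]); cv2.polylines(im,[((q-[x0,y0])*k).astype(int)],True,(0,255,0),1)
    print(np.round(w,4),q.mean(0))
cv2.imwrite("pics/o7.png",im)
E
```

```text
15.1 [0.55377224 0.02470733 0.18836503] [-3.14090273e+00  4.68559460e-04  1.90444412e+00] [-0.36311904  0.44205074 -0.62807752]
[0.54   0.0885 0.076 ] [321.20421696 106.60596237]
[0.54   0.0885 0.044 ] [320.35273629 104.52008827]
[0.5604 0.03   0.044 ] [318.95767897 182.79832163]
[0.4909 0.0714 0.084 ] [243.35336693 107.22707027]
```

View pics/o7.png

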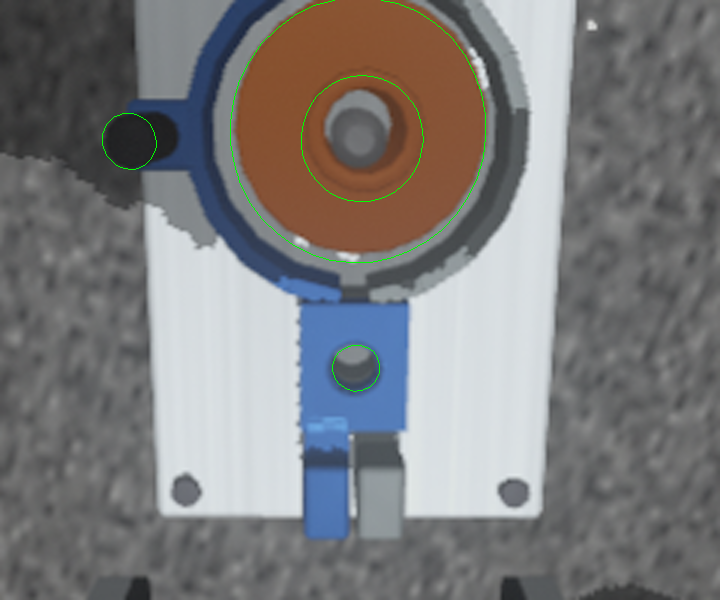

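Emit:
apply_moves(
  claw=[0.05,0.05,0.05,0.05,0.05,0.05,0.05,0.05,0.05,0.05],
  xyz=[
    [-0.0365,-0.018,0],
    [-0.0365,-0.018,0],
    [-0.0365,-0.018,0],
    [-0.0365,-0.018,0],
    [-0.0365,-0.018,0],
    [-0.0365,-0.018,0],
    [-0.0365,-0.018,0],
    [-0.0365,-0.018,0],
    [0,0,0],
    [0,0,0],
  ],
  twist=[
    [0,0,0],
    [0,0,0],
    [0,0,0],
    [0,0,0],
    [0,0,0],
    [0,0,0],
    [0,0,0],
    [0,0,0],
    [0,0,0],
    [0,0,0],
  ],
)

```text
clock: 16.15
position: [0.5115, -0.2948, 0.1875]
tool_rot: [-3.139, -0.002, 1.908]
force: [-0.1, 0.7, 0.6]
grip_width: 0.0497
finger_force: 0.0
```

```bash
python3 - <<'E'
from h import *
s=bot.observe(); print(s["clock"],s["position"],s["tool_rot"],s["force"])
f=cam("wrist"); np.save("w8.npy",dict(f=f,s=s),allow_pickle=True)
for q in ["pin_top","pin","park"]:
    print(q,[(np.round(x["position"],3).tolist(),round(x["score"],2)) for x in bot.find_in("wrist",q)[:1]])
h=cv2.cvtColor(f["img"],cv2.COLOR_RGB2HSV)
m=(((h[...,0]<6)|(h[...,0]>172))&(h[...,1]>150)&(h[...,2]>60)).astype(np.uint8)
n,l,st,ce=cv2.connectedComponentsWithStats(m)
for i in range(1,n):
    if st[i,4]>60: print(st[i],ce[i].round(1))
for p in ([.498,-.2507,.072],[.498,-.2507,.038]): print(proj(f,p))
E
```

```text
16.15 [ 0.5114958  -0.29483257  0.18753482] [-3.13857904e+00 -1.80602871e-03  1.90831548e+00] [-0.05153514  0.73337155  0.58514242]
pin_top [([0.5, -0.252, 0.078], 0.85)]
pin [([0.499, -0.247, 0.074], 0.94)]
park [([0.5, -0.25, 0.035], 0.95)]
[304 124  17  21 285] [311.9 133.7]
[524 232  78  68 728] [549.9 256.5]
[[312.2461189  133.99104452]]
[[311.89769813 129.30368175]]
```

Emit:
apply_moves(
  claw=[0.05,0.05,0.05,0.05,0.05,0.05,0.0,0.0,0.0,0.0,0.0,0.0],
  xyz=[
    [0.0419,0.001,0.02],
    [0,0,0],
    [0,0,0.04],
    [0,0,0.04],
    [0,0,0.027],
    [0,0,0.01],
    [0,0,0],
    [0,0,0],
    [0,0,0],
    [0,0,0],
    [0,0,0],
    [0,0,0],
  ],
  twist=[
    [-0.003,0,0],
    [0,0,0],
    [0,0,0],
    [0,0,0],
    [0,0,0],
    [0,0,0],
    [0,0,0],
    [0,0,0],
    [0,0,0],
    [0,0,0],
    [0,0,0],
    [0,0,0],
  ],
  force=30,
)

```text
clock: 17.55
position: [0.4997, -0.2555, 0.0521]
tool_rot: [3.14, 0.001, 1.909]
force: [0.0, 1.1, 10.1]
grip_width: 0.0125
finger_force: 31.0
```

Emit:
apply_moves(
  claw=[0,0,0,0,0,0,0,0,0,0,0,0],
  xyz=[
    [0,0,-0.02],
    [0,0,-0.04],
    [0,0,-0.04],
    [0,0,-0.02],
    [0.0316,0.0253,0],
    [0.0316,0.0253,0],
    [0.0316,0.0253,0],
    [0.0316,0.0253,0],
    [0.0316,0.0253,0],
    [0.0316,0.0253,0],
    [0,0,0],
    [0,0,0],
  ],
  twist=[
    [0,0,0],
    [0,0,0],
    [0,0,0],
    [0,0,0],
    [0,0,0],
    [0,0,0],
    [0,0,0],
    [0,0,0],
    [0,0,0],
    [0,0,0],
    [0,0,0],
    [0,0,0],
  ],
)

```text
clock: 18.75
position: [0.5792, -0.0254, 0.1713]
tool_rot: [3.141, -0.001, 1.911]
force: [-0.5, -0.3, 0.3]
grip_width: 0.013
finger_force: 30.0
```

```bash
python3 - <<'E'
from h import *
s=bot.observe(); print(s["clock"],s["position"],s["tool_rot"],s["force"],s["grip_width"])
f=cam("wrist"); np.save("w9.npy",dict(f=f,s=s),allow_pickle=True)
for q in ["pin_top","gate_hole"]:
    print(q,[(np.round(x["position"],3).tolist(),round(x["score"],2)) for x in bot.find_in("wrist",q)[:1]])
h=cv2.cvtColor(f["img"],cv2.COLOR_RGB2HSV)
m=(((h[...,0]<6)|(h[...,0]>172))&(h[...,1]>150)&(h[...,2]>40)).astype(np.uint8)
n,l,st,ce=cv2.connectedComponentsWithStats(m)
for i in range(1,n):
    if st[i,4]>60: print("red",st[i],ce[i].round(1))
R=Ro.from_euler("xyz",s["tool_rot"])
for dz in (-.02,.014,.048): print(dz,proj(f,s["position"]+R.apply([0,0,dz])))
j=np.array([.540,.0885,.336]);print("hole pred",proj(f,[.5604,.030,.044]),"ears",proj(f,[.5725,-.004,.055]))
b=((h[...,0]>100)&(h[...,0]<125)&(h[...,1]>120)).astype(np.uint8)
cn,hi=cv2.findContours(b,cv2.RETR_CCOMP,cv2.CHAIN_APPROX_NONE)
for c,q in zip(cn,hi[0]):
    if cv2.contourArea(c)>50: print("blue" if q[3]<0 else "hole",cv2.boundingRect(c),cv2.contourArea(c),cv2.minEnclosingCircle(c))
E
```

```text
18.75 [ 0.57919401 -0.02538085  0.17134022] [ 3.14126693e+00 -7.46934690e-04  1.91080790e+00] [-0.49964537 -0.2809348   0.2762643 ] 0.013019959568240232
pin_top [([0.579, -0.018, 0.183], 0.6)]
gate_hole [([0.545, 0.044, 0.042], 0.7)]
red [ 540   82  100  181 6533] [597.6 187.6]
red [630 226  10  25 166] [635.4 239.8]
red [ 292  245   33   52 1411] [308.1 271.3]
red [438 360  19  23 162] [447.4 371.1]
-0.02 [[309.9979892 293.3789689]]
0.014 [[309.6226805  254.89658381]]
0.048 [[309.36830769 228.78912881]]
hole pred [[310.08016598 114.90134916]] ears [[310.14960357 166.31341537]]
blue (224, 0, 89, 101) 1227.0 ((273.5, 50.0), 56.24287796020508)
```

```bash
python3 - <<'E'
from h import *
d=np.load("w9.npy",allow_pickle=True).item(); im=d["f"]["img"].astype(int)
print("cols",list(range(284,338,2)))
for v in range(88,146,2): print(v,*["%3d"%(im[v,u,2]-im[v,u,0]) for u in range(284,338,2)])
E
```

```text
cols [284, 286, 288, 290, 292, 294, 296, 298, 300, 302, 304, 306, 308, 310, 312, 314, 316, 318, 320, 322, 324, 326, 328, 330, 332, 334, 336]
88   8   8   9  13  29  64  71  70  72  70  17   8   7   7   8   7   8   8   8   8   8   7   8   7   8   7   8
90   7   8  21  64  60  59  68  69  69  69  60  56  56  55  56  58  61  58  57  59  55  48  48  23   8   8   9
92   7   8  21  70  70  70  70  68  68  68  69  69  68  68  68  68  68  68  67  67  67  67  67  27   9   8   8
94   7   8  21  69  69  69  69  68  68  68  68  69  68  68  67  68  68  66  67  67  67  68  68  26   9   8   8
96   8   9  19  69  68  69  68  69  68  68  67  68  68  67  67  67  66  67  67  67  68  68  67  26   8   8   8
98   8   8  19  70  68  68  68  69  68  67  67  68  66  67  68  67  67  66  66  68  66  66  66  22   8   9   9
100   8   9  19  68  68  68  67  67  68  67  68  67  67  68  67  67  66  66  66  67  66  66  64  21   7   9   8
102   8   8  19  67  68  68  68  68  68  68  67  68  68  67  66  66  65  66  66  67  66  65  64  21   8   8   8
104   8   9  19  67  67  68  67  67  68  67  69  63  58  59  61  66  
[... 1582 characters left out ...]
  59  59  54   9   8   8   8
134   8   9  18  61  61  60  60  60  59  59  59  59  60  60  60  60  58  59  58  59  58  57  47   8   9   8   8
136   8   9  17  61  60  60  60  60  58  58  57  59  59  59  59  59  59  58  59  58  59  58  39   8   9   9   9
138   9   8  18  60  58  60  59  58  59  59  58  58  58  59  60  59  59  58  58  58  57  57  38   9   9   9   9
140   9   9  10  26  59  60  60  59  60  60  59  58  19  20  23  23  23  23  22  22  22  15   9   0   2   7   9
142   9   9   9  18  59  58  59  59  60  60  60  59  12   8   9  10  10  10  10   9  10   9   0   0   0   0   0
144   9   8   9  19  58  58  58  58  60  59  60  58  12   9   9  10   9  10  10  10   9   9   0   0   0   0   0
```

Emit:
apply_moves(
  claw=[0,0,0,0,0,0,0,0],
  xyz=[
    [0.028,-0.0002,0],
    [0.0277,-0.0001,0],
    [0,0,0.03],
    [0,0,0.03],
    [0,0,0.012],
    [0,0,0],
    [0,0,0],
    [0,0,0],
  ],
  twist=[
    [0,0,0.004],
    [0,0,0],
    [0,0,0],
    [0,0,0],
    [0,0,0],
    [0,0,0],
    [0,0,0],
    [0,0,0],
  ],
)

```text
clock: 19.7
position: [0.5612, 0.0263, 0.1003]
tool_rot: [3.14, -0.0, 1.905]
force: [0.2, 0.3, 0.0]
grip_width: 0.0126
finger_force: 30.0
```

```bash
python3 - <<'E'
from h import *
s=bot.observe(); print(s["clock"],s["position"],s["tool_rot"],s["force"])
t=np.array([.5595,.0300])-[-.334*.0031+.943*-.0003,.943*.0031+.333*-.0003]
t=np.array([.5792-.3336*.0557-.9427*.0003, -.0254+.9427*.0557-.3336*.0003])
print(t,totool(s,[*t,s["position"][2]]))
E
```

```text
19.7 [0.56116624 0.02628215 0.10027425] [ 3.13993062e+00 -4.81589756e-04  1.90451146e+00] [0.23340354 0.30333035 0.03620356]
[0.56033567 0.02700831] (array([ 0.001 , -0.0005, -0.    ]), array([ 0.0017, -0.0005, -0.0025]))
```

Emit:
apply_moves(
  claw=[0,0,0,0,0,0,0],
  xyz=[
    [0.001,-0.0005,0],
    [0,0,0.003],
    [0,0,0.003],
    [0,0,0.003],
    [0,0,0.003],
    [0,0,0.003],
    [0,0,0],
  ],
  twist=[
    [0.0017,0,0],
    [0,0,0],
    [0,0,0],
    [0,0,0],
    [0,0,0],
    [0,0,0],
    [0,0,0],
  ],
)

```text
clock: 20.4
position: [0.5595, 0.0272, 0.0835]
tool_rot: [-3.139, -0.001, 1.905]
force: [0.8, -0.9, -0.5]
grip_width: 0.0128
finger_force: 30.1
```

Emit:
apply_moves(
  claw=[0,0,0,0,0,0,0,0,0],
  xyz=[
    [0,0,0.004],
    [0,0,0.004],
    [0,0,0.004],
    [0,0,0.004],
    [0,0,0.004],
    [0,0,0.002],
    [0,0,0.002],
    [0,0,0],
    [0,0,0],
  ],
  twist=[
    [0,0,0],
    [0,0,0],
    [0,0,0],
    [0,0,0],
    [0,0,0],
    [0,0,0],
    [0,0,0],
    [0,0,0],
    [0,0,0],
  ],
)

```text
clock: 21.3
position: [0.5603, 0.0273, 0.0611]
tool_rot: [-3.141, -0.0, 1.905]
force: [-2.6, -2.0, 23.5]
grip_width: 0.0125
finger_force: 32.9
```

Emit:
apply_moves(
  claw=[0.03,0.06,0.06,0.06,0.06,0.06,0.06,0.06],
  xyz=[
    [0,0,0],
    [0,0,0],
    [0,0,0],
    [0,0,-0.02],
    [0,0,-0.04],
    [0,0,-0.03],
    [-0.037,0,0],
    [0,0,0],
  ],
  twist=[
    [0,0,0],
    [0,0,0],
    [0,0,0],
    [0,0,0],
    [0,0,0],
    [0,0,0],
    [0,0,0],
    [0,0,0],
  ],
)

```text
clock: 22.1
position: [0.573, -0.0121, 0.1504]
tool_rot: [-3.14, 0.001, 1.901]
force: [0.0, -0.5, -0.9]
grip_width: 0.0602
finger_force: 0.0
```

```bash
python3 - <<'E'
from h import *
s=bot.observe(); print(s["clock"],s["position"],s["tool_rot"],s["force"],s["grip_width"])
f=cam("wrist"); np.save("w10.npy",dict(f=f,s=s),allow_pickle=True)
for q in ["pin_top","ear_gate","ear_fixed","ears_top"]:
    try: print(q,[(np.round(x["position"],3).tolist(),round(x["score"],2)) for x in bot.find_in("wrist",q)[:1]])
    except Exception as e: print(e)
h=cv2.cvtColor(f["img"],cv2.COLOR_RGB2HSV)
m=(((h[...,0]<6)|(h[...,0]>172))&(h[...,1]>150)&(h[...,2]>40)).astype(np.uint8)
n,l,st,ce=cv2.connectedComponentsWithStats(m)
for i in range(1,n):
    if st[i,4]>60: print("red",st[i],ce[i].round(1))
for p in ([.5595,.030,.082],[.5595,.030,.048],[.5723,-.004,.055]): print(proj(f,p))
im=f["img"].astype(int); u,v=proj(f,[.5723,-.004,.055])[0].astype(int)
for y in (v-6,v,v+6): print(y,[(x,*im[y,x]) for x in range(u-32,u+34,3)])
print(totool(s,[.5725,-.0075,s["position"][2]]))
E
```

```text
22.1 [ 0.57302294 -0.01213013  0.1503876 ] [-3.14045329e+00  1.46346841e-03  1.90054835e+00] [ 0.02358688 -0.46283252 -0.92098256] 0.06022507331703565
pin_top [([0.559, 0.033, 0.082], 0.69)]
ear_gate []
ear_fixed [([0.56, 0.039, 0.012], 0.56)]
ears_top [([0.558, 0.039, 0.009], 0.92)]
red [ 558  190   82  113 5441] [606.1 244.9]
red [452 385  26  15 265] [463.9 393.6]
[[310.9293969  145.70574324]]
[[310.59842793 138.41107067]]
[[312.10985713 192.71826241]]
186 [(280, np.int64(255), np.int64(255), np.int64(255)), (283, np.int64(255), np.int64(255), np.int64(255)), (286, np.int64(255), np.int64(255), np.int64(255)), (289, np.int64(254), np.int64(255), np.int64(255)), (292, np.int64(113), np.int64(148), np.int64(203)), (295, np.int64(120), np.int64(162), np.int64(223)), (298, np.int64(122), np.int64(164), np.int64(224)), (301, np.int64(122), np.int64(165), np.int64(226)), (304, np.int64(123), np.int64(167), np.int64(228)), (307, np.int64(117), np.int64(156), np.int64(215)), (310, np.int64(255), np.int64(255), np.int64(255)), (313, np.int64(159), np.int64(168), np.int64(170)), (316, np.in
[... 2179 characters left out ...]
)), (310, np.int64(255), np.int64(255), np.int64(255)), (313, np.int64(160), np.int64(168), np.int64(171)), (316, np.int64(192), np.int64(201), np.int64(203)), (319, np.int64(193), np.int64(202), np.int64(204)), (322, np.int64(192), np.int64(200), np.int64(203)), (325, np.int64(191), np.int64(199), np.int64(202)), (328, np.int64(185), np.int64(194), np.int64(196)), (331, np.int64(231), np.int64(236), np.int64(239)), (334, np.int64(255), np.int64(255), np.int64(255)), (337, np.int64(255), np.int64(255), np.int64(255)), (340, np.int64(255), np.int64(255), np.int64(255)), (343, np.int64(255), np.int64(255), np.int64(255))]
(array([ 0.0045,  0.001 , -0.    ]), array([-0.0011,  0.0015, -0.0065]))
```

Emit:
apply_moves(
  claw=[0.06,0.06,0.06,0.06,0.06,0.06,0.02,0.02,0.02,0.02,0.02,0.02,0.02],
  xyz=[
    [0.005,0,0],
    [0,0,0],
    [0,0,0.04],
    [0,0,0.04],
    [0,0,0.028],
    [0,0,0],
    [0,0,0],
    [0,0,0],
    [0,0,0],
    [0,0,0],
    [0,0,0],
    [0,0,0],
    [0,0,0],
  ],
  twist=[
    [0,0,-0.005],
    [0,0,0],
    [0,0,0],
    [0,0,0],
    [0,0,0],
    [0,0,0],
    [0,0,0],
    [0,0,0],
    [0,0,0],
    [0,0,0],
    [0,0,0],
    [0,0,0],
    [0,0,0],
  ],
  force=40,
)

```text
clock: 23.65
position: [0.5716, -0.0025, 0.0439]
tool_rot: [3.14, -0.0, 1.91]
force: [2.1, 2.2, 9.0]
grip_width: 0.0267
finger_force: 42.1
```

```bash
python3 - <<'E'
from h import *
s=bot.observe(); print({k:np.round(s[k],4).tolist() for k in ("clock","position","tool_rot","force","moment","grip_width","finger_force","qd")})
cam("wrist"); cam("side")
for c in("wrist","side"):
  for q in ["pin_top","pin_collar","reel_top","reel","gate_post"]:
    print(c,q,[(np.round(x["position"],3).tolist(),round(x["score"],2)) for x in bot.find_in(c,q)[:1]])
E
```

```text
{'clock': 23.65, 'position': [0.5716, -0.0025, 0.0439], 'tool_rot': [3.1395, -0.0002, 1.9101], 'force': [2.146, 2.2065, 9.0243], 'moment': [0.3931, -0.4113, -0.1236], 'grip_width': 0.0267, 'finger_force': 42.13, 'qd': [-0.0024, 0.0006, 0.0006, 0.0014, -0.0008, -0.0006, 0.0022]}
wrist pin_top [([0.557, 0.031, 0.084], 0.91)]
wrist pin_collar [([0.559, 0.035, 0.074], 0.94)]
wrist reel_top [([0.545, 0.082, 0.048], 0.69)]
wrist reel [([0.544, 0.08, 0.044], 0.74)]
wrist gate_post [([0.519, 0.049, 0.04], 0.88)]
side pin_top []
side pin_collar [([0.56, 0.035, 0.066], 0.63)]
side reel_top [([0.54, 0.101, 0.041], 0.7)]
side reel [([0.538, 0.101, 0.047], 0.83)]
side gate_post [([0.507, 0.076, 0.046], 0.68)]
```

Emit:
apply_moves(
  claw=[0.02,0.02,0.02,0.02,0.02],
  xyz=[
    [0,0,0],
    [0,0,0],
    [0,0,0],
    [0,0,0],
    [0,0,0],
  ],
  twist=[
    [0,0,0],
    [0,0,0],
    [0,0,0],
    [0,0,0],
    [0,0,0],
  ],
)

```text
clock: 24.75
position: [0.5716, -0.0025, 0.0439]
tool_rot: [3.14, -0.0, 1.91]
force: [1.9, 2.7, 8.9]
grip_width: 0.0267
finger_force: 42.1
```

```bash
python3 -c "
from workcell import bot
s=bot.observe();print(s['position'],s['finger_force'],s['force'])
print(bot.job_done())"
```

```text
[ 0.57162827 -0.00254557  0.04391441] 42.1297287940979 [1.94615224 2.70330694 8.89919532]
the job is handed in; nothing more can be done
None
```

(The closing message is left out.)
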